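# Roll a smoked cheese log into the slicing rest

## Task

Gently roll the brown cheese log along the counter with your fingertips, up the low ramp of the wooden slicing rest and into its V, then push the log endwise along the V until its end touches the upright end stop, ready for slicing. Do not pick the log up or carry it: let it roll and slide, always resting on the counter or the rest, and do not bat it at speed. Leave the jar, the tin and the small waxed cheese where they stand, and finish with the log lying still and untouched.

Things in the scene. Friction and masses are not known exactly. Their poses are not given: they have to be found in the camera images.
- log: Smoked cheese log: brown cylinder, 52 mm thick, 160 mm long, pale ends, a red strip along it (on top at the start), 0.3 to 0.45 kg. Lies on the ramp side of the rest. Origin at its centre, 26 mm above the counter; x along its axis; y and z turn as it rolls. Its casing is smooth and slippery (friction about 0.4). It rolls easily; a slow roll dies out within a few centimetres.
- rest: Wooden V rest fixed to the counter. Origin at counter level below the V's bottom line; x runs along the V away from the end stop, y level from ramp to back face, z up. Ramp climbs smoothly from the counter at y = -96 mm to the crest at y = -26; V bottom at y = 0, 3 mm high; the back face rises at 45 degrees to 45 mm high at y = 42. All reach from x = -80 to 150 mm.
- rest_crest (a point): Middle of the crest line between ramp and V, 15 mm above the counter, at x = 35, y = -26 mm in the rest's frame. The rolling log's centre is about 41 mm high there.
- rest_stop (a point): On the end stop's inner face, 34 mm above the counter, at x = -80, y = -5.5 mm in the rest's frame. The stop is an upright board 12 mm thick, 55 mm high, reaching from y = -26 to 42 mm; it closes the robot's end of the V, the other end is open.
- rest_home (a point): Where the log's centre is when it lies in the V with its end against the stop: x = 0, y = -5.5, z = 34 mm in the rest's frame.
- mustard: Amber glass jar with a black cap, 58 mm in diameter, 75 mm high, standing upright; leave it. Origin at the centre of its underside.
- tin: Round blue-and-white tin, 65 mm in diameter, 78 mm high, standing upright; leave it. Origin at the centre of its underside.
- baby: Small orange waxed cheese, round, 68 mm in diameter, 42 mm high; leave it. Origin at the centre of its underside.
Not all that is in view belongs to the job. Several things have the shape of the log; the one meant has the colours described above.

How it is judged:
By the outcome, as a careful person would: the job done as asked, in the order asked, and still so for the second after the job is handed in, with the robot touching nothing.
It also fails if it takes over 56 s, if anything falls off the work surface, if the arm or the gripper's body presses on something with over 40 N, if the wrist force passes 120 N, or if a joint passes its speed limit or range.

## Robot

A 7-joint arm with a two-finger parallel gripper is mounted at the origin on the work surface. World frame = base frame: x ahead of the robot, y to its left, z up, the work surface at z = 0. Lengths are in m, angles in rad, forces in N, time in s.
With the tool pointing down it reaches from about 0.425 to 1.025 m from the base axis. Payload 9.4 kg.
Tool frame: the origin (TCP) lies at the very end of the fingers, on their centre line; the grasp point (between the pads) lies 19 mm behind it (bot.pinch_z is the distance from the TCP to the grasp point, in m); z points along the fingers, y is the line along which they close (so a half turn about z gives the same grasp; the last joint's range is limited). The gripper opens to 93 mm and grips with 3 to 60 N. Pads are 15 mm wide; open, the fingers measure 128 mm over their backs; the gripper's body (75 mm by 188 mm) begins 65 mm behind the grasp point.
Start: joints at [-1.4, 0.599, -0.003, 1.599, 0.002, 0.943, -0.08], TCP at [0.178, 0.703, 0.219] pointing down, gripper open.
Joint ranges: [-2.57, 2.57], [-0.35, 1.97], [-1.29, 1.29], [0.11, 2.56], [-1.05, 4.19], [0.11, 1.86], [-2.63, 2.63]. Speed limits (rad/s): [2.22, 2.22, 3.01, 3.01, 3.14, 3.14, 3.14].

## Interface

Orientations are given as a unit quaternion [x, y, z, w].
In Python, from plant import bot gives the robot as it stands.
- The arm moves only by the tool jog_arm, never from a script. Its argument "series" is a list of rows, each a list of 2 entries, a list of its own where there are three numbers: the shift along the tool's x, y, z in units of 0.2 m (1.0 is 0.2 m), then the turn, a rotation vector about the tool's x, y, z in units of 0.1 rad (1.0 is 0.1 rad). In form: [[[tx, ty, tz], [wx, wy, wz]], ...]. A call has 1 to 10 rows; each row shifts and turns the commanded pose from where the row before left it, along the tool's axes as they then stand; what a row does not reach is not made up. A row lasts 1/10 s, in which the tool goes at most 50 mm and 8.59 degrees, less where a joint would pass 70% of its speed; a pose out of reach is approached as far as the arm can. A call with a number of a shift or a turn outside -1 to 1 is refused whole. A call with a gripper value outside its range is refused whole. "hand" is the closure in counts, from 0 (fully open) to 255 (shut), set as the call begins (left out, the last holds). The fingers move at their own pace and stop on an object; "squeeze" is the grip in N (left out, the last holds). Time passes only in rows, so rows that do not move let the fingers close. It gives the time, the measured TCP pose, the force, the opening and the grip force at its end, in the units of the state.
- bot.state(): the state, without advancing time (a new reading comes with each control period).
- bot.read_camera(name): name is "scene" or "top" or "wrist"; returns the picture (420x560x3 uint8, red, green, blue); there is no depth.
- bot.get_calibration(name): a dict with "camera_matrix" (3x3 intrinsics, pixels), "position" and "attitude" of the camera in the world. Camera axes: x right, y up, looking along -z (the intrinsics and any distortion apply to the point x, -y, -z); pixel columns grow to the right and rows downward; lengths in m; the calibration is good to about 2 mm. A picture is of the moment at which its call begins: read the wrist's pose just before it. get_calibration takes no time and is no camera call; for the wrist camera it gives the pose at the moment of the call.
- bot.sign_off(): hands the job in; it is judged then, once.
Trained networks look in the newest picture that a camera, given by its name, has taken for a name from the list of things; names that differ only in an ending like _2 or _b are one class to them, and where a whole thing is asked for, a point or a joint stands for the part that bears it (a point fixed in the world has none). Each returns a list of dicts, best first, with "conf" (0 to 1); they miss things now and then, are a little off and sometimes report something else, mostly with a low value. They report only what shows in the picture. A call takes as long as a camera call. They do not tell look-alikes from the thing itself.
- bot.cut_out(thing, camera): "mask" (420x560 bool, what is visible of it).
- bot.mark_of(thing, camera): "centre" ([x, y, z] in m, in world coordinates, good to about 4 mm: a listed point, or the origin of a listed thing).
The state is a dict: "time": time; "joints": joint angles; "joint_velocities": joint speeds; "tau": joint torques, N m; "ee_pos": TCP position; "orientation": TCP orientation; "ft_force": force on the tool from outside, world axes, zero at the start; "torque": the same for the moment, N m; "gripper_width": opening from 0.0 (shut) to 1.0 (fully open); "grip_force": force on a finger pad.
Only numpy, scipy, OpenCV 4.12 (cv2) and the standard library are available. Lean on these libraries where they do the work, as an engineer would, in place of code of your own. Each camera call takes 0.05 s, during which the arm holds its last target. There are 200 camera calls.

## Working session

There is one attempt and no reset: what is moved stays moved. The work goes in short steps, Python scripts to look and compute and a tool call to move; the robot and the scene stay as the last step left them, time stands still between calls to the robot, and variables do not carry over. Pictures are saved under pics/ and viewed, at most 10 in all, crops included, and the job is handed in when it is done.

Besides the shell and the picture viewer there is one more tool, called after "Call:" as name(argument=value, ...) on one line, values as JSON. jog_arm: Moves the arm, as the interface text tells. Shifts and turns lie within -1 to 1; 1 stands for 0.2 m of shift or 0.1 rad of turn. Its arguments: {"type":"object","properties":{"series":{"type":"array"},"hand":{"type":"number"},"squeeze":{"type":"number"}},"required":["series"]}

```bash
mkdir -p pics; ls; python3 - <<'E'
from plant import bot
import cv2,numpy as np
s=bot.state();print(s['time'],s['ee_pos'],s['orientation'],s['ft_force'])
a=bot.read_camera('top');b=bot.read_camera('scene')
cv2.imwrite('pics/a.png',a[:,:,::-1]);cv2.imwrite('pics/b.png',b[:,:,::-1])
for c in ('top','scene'):
  print(bot.get_calibration(c))
  for t in ('log','rest','rest_crest','rest_stop','rest_home','mustard','tin','baby'):
    if c=='scene' and t in('mustard','tin','baby'):continue
    print(c,t,[(np.round(d['centre'],3).tolist(),round(d['conf'],2)) for d in bot.mark_of(t,c)][:4])
E
```

```text
pics
0.0 [0.17772662 0.70236062 0.21775686] [ 1.23544229e-01  9.92338754e-01 -7.87121567e-04 -1.86797200e-05] [ 0.21198697 -0.97104922 -0.85682062]
{'camera_matrix': array([[467.45033738,   0.        , 285.6410565 ],
       [  0.        , 467.45033738, 214.39281236],
       [  0.        ,   0.        ,   1.        ]]), 'position': array([ 0.48949296, -0.00314343,  1.31870433]), 'attitude': array([ 0.01968356, -0.02358619, -0.7021527 ,  0.71136337])}
top log [([0.509, -0.155, 0.029], 0.86), ([0.387, -0.339, 0.021], 0.86), ([0.584, -0.321, 0.027], 0.75), ([0.31, -0.154, 0.029], 0.67)]
top rest [([0.485, 0.125, 0.001], 0.71), ([0.509, -0.154, 0.028], 0.39)]
top rest_crest [([0.516, 0.097, 0.013], 0.84)]
top rest_stop [([0.401, 0.114, 0.035], 0.77)]
top rest_home [([0.481, 0.117, 0.035], 0.58)]
top mustard [([0.566, 0.297, -0.0], 0.72)]
top tin [([0.451, 0.295, 0.001], 0.7), ([0.481, 0.119, 0.034], 0.65)]
top baby [([0.738, 0.02, 0.004], 0.9)]
{'camera_matrix': array([[470.60795388,   0.        , 286.74249818],
       [  0.        , 470.60795388, 223.17316357],
       [  0.        ,   0.        ,   1.        ]]), 'position': array([ 1.26411158, -0.21400659,  0.91815564]), 'attitude': array([0.28225505, 0.20575185, 0.53736933, 0.76761479])}
scene log [([0.59, -0.319, 0.026], 0.92), ([0.386, -0.338, 0.03], 0.71), ([0.307, -0.155, 0.03], 0.66), ([0.506, -0.156, 0.026], 0.6)]
scene rest [([0.485, 0.119, 0.001], 0.59)]
scene rest_crest [([0.522, 0.098, 0.019], 0.77)]
scene rest_stop [([0.402, 0.118, 0.032], 0.65)]
scene rest_home [([0.479, 0.121, 0.035], 0.58), ([0.519, 0.095, 0.017], 0.18)]
```

View pics/a.png

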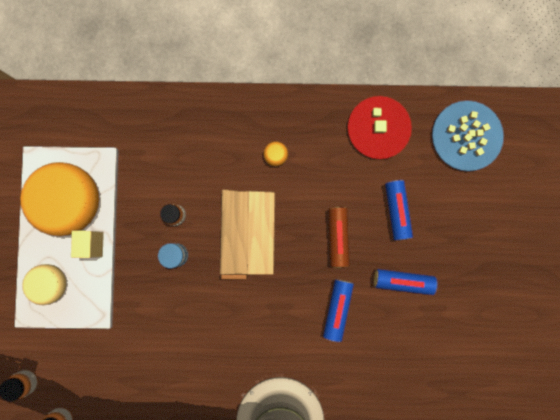

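View pics/b.png

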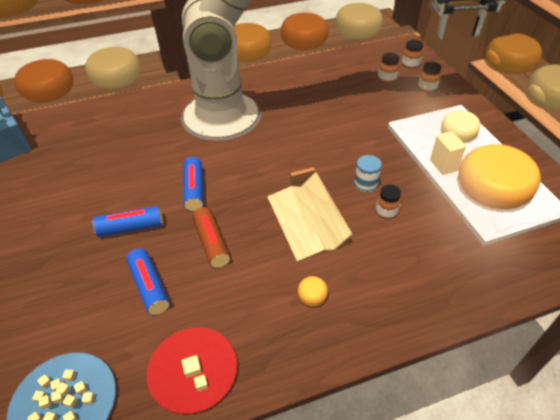

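The brown log is at about (339,237) in the top picture, at the world point (0.508, -0.155). The rest is at (248,233), with its stop at the bottom edge (robot end), and the blue look-alikes lie to the right and below. Next I'll measure the yaws.

```bash
cat > h.py <<'E'
from plant import bot
import cv2,numpy as np
from scipy.spatial.transform import Rotation as R
def ray(cam,px,z):
    c=bot.get_calibration(cam);K=c['camera_matrix'];px=np.atleast_2d(px).astype(float)
    d=np.c_[(px[:,0]-K[0,2])/K[0,0],-(px[:,1]-K[1,2])/K[1,1],-np.ones(len(px))]
    d=R.from_quat(c['attitude']).apply(d);p=np.array(c['position'])
    return p+d*((z-p[2])/d[:,2])[:,None]
def rect(mask,cam,z):
    c=max(cv2.findContours(mask.astype(np.uint8),0,2)[0],key=cv2.contourArea)[:,0]
    return cv2.minAreaRect((ray(cam,c,z)[:,:2]*1000).astype(np.float32))
def brown(img):
    h=cv2.cvtColor(img,cv2.COLOR_RGB2HSV)
    return h
E
python3 - <<'E'
from h import *
img=bot.read_camera('top')
for t,z in(('log',.026),('rest',.015)):
  for d in bot.cut_out(t,'top'):
    m=d['mask'];ys,xs=np.nonzero(m)
    print(t,round(d['conf'],2),xs.mean().round(),ys.mean().round(),rect(m,'top',z),np.median(img[m],axis=0))
# rest edges: print pixel->world of corners
print(ray('top',[[222,190],[275,192],[273,274],[221,278],[246,190],[245,275]],.01).round(3))
E
python3 -c "
import cv2
i=cv2.imread('pics/a.png')[170:300,200:380];cv2.imwrite('pics/c.png',cv2.resize(i,None,fx=4.4,fy=4.4,interpolation=2))"
```

```text
log 0.96 398.0 210.0 ((585.9994506835938, -322.88037109375), (166.63424682617188, 57.34039306640625), 8.44479751586914) [ 45.  75. 141.]
log 0.94 405.0 282.0 ((387.51336669921875, -340.3350524902344), (172.78192138671875, 51.406333923339844), 83.4053955078125) [ 44.  77. 150.]
log 0.83 338.0 237.0 ((508.16448974609375, -156.06436157226562), (161.05477905273438, 52.15573501586914), 2.6620147228240967) [136.  64.  28.]
log 0.61 338.0 310.0 ((308.08087158203125, -155.82943725585938), (55.91265106201172, 166.44520568847656), 78.848388671875) [ 43.  75. 144.]
rest 0.66 246.0 234.0 ((511.833740234375, 97.21400451660156), (146.00550842285156, 247.48439025878906), 89.82503509521484) [221. 176. 112.]
[[0.636 0.17  0.01 ]
 [0.632 0.021 0.01 ]
 [0.403 0.023 0.01 ]
 [0.39  0.168 0.01 ]
 [0.637 0.103 0.01 ]
 [0.399 0.101 0.01 ]]
```

View pics/c.png

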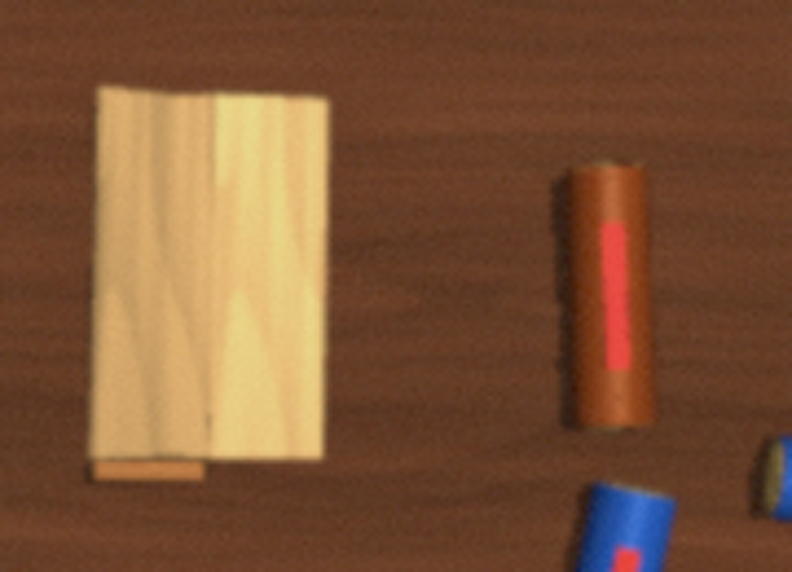

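```bash
cat >> h.py <<'E'
Q0=R.from_matrix(np.array([[0,1,0],[1,0,0],[0,0,-1.]]))  # tool x=+y world, y=+x
def plan(p,q,legs,Qt=Q0):
    """legs: [(target xyz, rows)]; turn spread evenly; prints round rows, simulating the rounding"""
    p=np.array(p,float);q=R.from_quat(q);n=sum(k for _,k in legs);out=[]
    for t,k in legs:
        for i in range(k):
            s=(np.array(t)-p)/(k-i);w=(q.inv()*Qt).as_rotvec()/n
            a=np.round(q.inv().apply(s)/.2,2);b=np.round(w/.1,2)
            out.append([a.tolist(),b.tolist()]);p=p+q.apply(a*.2);q=q*R.from_rotvec(b*.1);n-=1
    for i in range(0,len(out),10):print(str(out[i:i+10]).replace(' ',''))
    print(p.round(4))
E
python3 - <<'E'
from h import *
s=bot.state()
plan(s['ee_pos'],s['orientation'],[((.5,.33,.22),11),((.505,-.21,.12),13)])
E
```

```text
[[[-0.18,-0.13,-0.0],[0.0,0.0,0.55]],[[-0.19,-0.12,-0.0],[0.0,0.0,0.55]],[[-0.2,-0.11,-0.0],[0.0,0.0,0.55]],[[-0.2,-0.1,-0.0],[0.0,0.0,0.55]],[[-0.21,-0.08,-0.0],[0.0,0.0,0.55]],[[-0.21,-0.07,-0.0],[0.0,0.0,0.55]],[[-0.22,-0.06,-0.0],[0.0,0.0,0.55]],[[-0.22,-0.05,-0.0],[0.0,0.0,0.55]],[[-0.22,-0.04,-0.0],[0.0,0.0,0.55]],[[-0.22,-0.03,-0.0],[0.0,0.0,0.55]]]
[[[-0.22,-0.01,-0.01],[0.0,0.0,0.55]],[[-0.16,-0.14,0.04],[0.0,0.0,0.55]],[[-0.16,-0.13,0.04],[0.0,0.0,0.55]],[[-0.17,-0.12,0.04],[0.0,0.0,0.55]],[[-0.18,-0.11,0.04],[0.0,0.0,0.55]],[[-0.18,-0.1,0.04],[0.0,0.0,0.55]],[[-0.19,-0.09,0.04],[0.0,0.0,0.55]],[[-0.19,-0.07,0.04],[0.0,0.0,0.55]],[[-0.2,-0.06,0.04],[0.0,0.0,0.56]],[[-0.2,-0.05,0.04],[0.0,0.0,0.55]]]
[[[-0.2,-0.04,0.04],[0.0,0.0,0.56]],[[-0.21,-0.03,0.03],[0.0,0.0,0.55]],[[-0.2,-0.02,0.04],[0.0,0.0,0.56]],[[-0.21,-0.01,0.03],[0.0,0.0,0.55]]]
[ 0.506  -0.2097  0.1207]
```

Call:
jog_arm(series=[[[-0.18,-0.13,0],[0,0,0.55]],[[-0.19,-0.12,0],[0,0,0.55]],[[-0.2,-0.11,0],[0,0,0.55]],[[-0.2,-0.1,0],[0,0,0.55]],[[-0.21,-0.08,0],[0,0,0.55]],[[-0.21,-0.07,0],[0,0,0.55]],[[-0.22,-0.06,0],[0,0,0.55]],[[-0.22,-0.05,0],[0,0,0.55]],[[-0.22,-0.04,0],[0,0,0.55]],[[-0.22,-0.03,0],[0,0,0.55]]], hand=0)

```text
time: 1.9
ee_pos: [0.4718, 0.3614, 0.2189]
orientation: [0.389, 0.921, 0.0, 0.0]
ft_force: [0.6, 1.7, 0.1]
gripper_width: 1.0
grip_force: 0.0
```

Call:
jog_arm(series=[[[-0.22,-0.01,-0.01],[0,0,0.55]],[[-0.16,-0.14,0.04],[0,0,0.55]],[[-0.16,-0.13,0.04],[0,0,0.55]],[[-0.17,-0.12,0.04],[0,0,0.55]],[[-0.18,-0.11,0.04],[0,0,0.55]],[[-0.18,-0.1,0.04],[0,0,0.55]],[[-0.19,-0.09,0.04],[0,0,0.55]],[[-0.19,-0.07,0.04],[0,0,0.55]],[[-0.2,-0.06,0.04],[0,0,0.56]],[[-0.2,-0.05,0.04],[0,0,0.55]]])

```text
time: 2.9
ee_pos: [0.5034, -0.0458, 0.1486]
orientation: [0.625, 0.78, 0.0, 0.0]
ft_force: [0.8, -0.9, -0.7]
gripper_width: 1.003
grip_force: 0.0
```

Call:
jog_arm(series=[[[-0.2,-0.04,0.04],[0,0,0.56]],[[-0.21,-0.03,0.03],[0,0,0.55]],[[-0.2,-0.02,0.04],[0,0,0.56]],[[-0.21,-0.01,0.03],[0,0,0.55]],[[0,0,0],[0,0,0]],[[0,0,0],[0,0,0]]])

```text
time: 3.5
ee_pos: [0.5057, -0.2106, 0.1205]
orientation: [0.708, 0.706, -0.0, -0.0]
ft_force: [0.2, 0.1, 0.3]
gripper_width: 1.0
grip_force: 0.0
```

Call:
jog_arm(series=[[[0,0,0.12],[0,0,0]],[[0,0,0.12],[0,0,0]],[[0,0,0.12],[0,0,0]],[[0,0,0.1],[0,0,0]],[[0,0,0.05],[0,0,0]],[[0,0,0],[0,0,0]]])

```text
time: 4.1
ee_pos: [0.5057, -0.2083, 0.0178]
orientation: [0.706, 0.708, -0.0, -0.001]
ft_force: [-0.5, 0.5, 0.4]
gripper_width: 1.001
grip_force: 0.0
```

Call:
jog_arm(series=[[[0.02,0,0],[0,0,0]],[[0.02,0,0],[0,0,0]],[[0.02,0,0],[0,0,0]],[[0.02,0,0],[0,0,0]],[[0.02,0,0],[0,0,0]],[[0.02,0,0],[0,0,0]],[[0.02,0,0],[0,0,0]],[[0.02,0,0],[0,0,0]],[[0.02,0,0],[0,0,0]],[[0.02,0,0],[0,0,0]]])

```text
time: 5.1
ee_pos: [0.5059, -0.1694, 0.0186]
orientation: [0.707, 0.707, -0.0, -0.0]
ft_force: [-0.1, -1.2, -0.9]
gripper_width: 1.002
grip_force: 0.1
```

```bash
cat >> h.py <<'E'
def log(z=.026):
    img=bot.read_camera('top')
    r=[(d['conf'],rect(d['mask'],'top',z)) for d in bot.cut_out('log','top') if np.median(img[d['mask']],axis=0)[0]>100]
    s=bot.state();print(s['time'],np.round(s['ee_pos'],4),np.round(s['ft_force'],1),r);return img
E
python3 -c "from h import *;log()"
```

```text
5.2 [ 0.5059 -0.1689  0.0186] [-0.2 -0.1 -0.1] [(0.34, ((511.4143981933594, 96.80252838134766), (146.39425659179688, 244.1288299560547), 88.9346694946289))]
```

```bash
python3 -c "
from h import *
a=bot.read_camera('top')[150:320,180:420];b=bot.read_camera('scene')[130:300,130:370]
cv2.imwrite('pics/d.png',cv2.resize(np.hstack([a,b])[:,:,::-1],(800,283)))
print([(np.round(d['centre'],3),d['conf']) for d in bot.mark_of('log','scene')])"
```

```text
[(array([ 0.388, -0.339,  0.028]), 0.92), (array([ 0.507, -0.13 ,  0.028]), 0.86), (array([ 0.588, -0.321,  0.029]), 0.68)]
```

View pics/d.png

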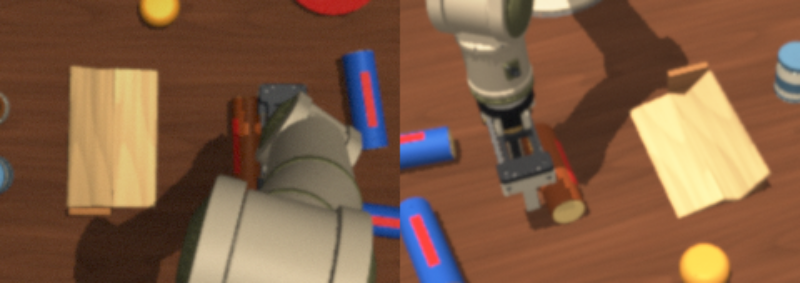

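Call:
jog_arm(series=[[[0.025,0,0],[0,0,0]],[[0.025,0,0],[0,0,0]],[[0.025,0,0],[0,0,0]],[[0.025,0,0],[0,0,0]],[[0.025,0,0],[0,0,0]],[[0.025,0,0],[0,0,0]],[[0.025,0,0],[0,0,0]],[[0.025,0,0],[0,0,0]],[[0.025,0,0],[0,0,0]],[[0.025,0,0],[0,0,0]]])

```text
time: 6.35
ee_pos: [0.506, -0.1193, 0.0186]
orientation: [0.707, 0.707, 0.0, 0.0]
ft_force: [-0.5, 0.3, 0.5]
gripper_width: 1.002
grip_force: 0.1
```

Call:
jog_arm(series=[[[0.025,0,0],[0,0,0]],[[0.025,0,0],[0,0,0]],[[0.025,0,0],[0,0,0]],[[0.025,0,0],[0,0,0]],[[0.025,0,0],[0,0,0]],[[0.025,0,0],[0,0,0]],[[0.025,0,0],[0,0,0]],[[0.025,0,0],[0,0,0]],[[0.025,0,0],[0,0,0]],[[0.025,0,0],[0,0,0]]])

```text
time: 7.35
ee_pos: [0.506, -0.0693, 0.0186]
orientation: [0.707, 0.707, 0.0, 0.0]
ft_force: [0.4, -0.2, 0.7]
gripper_width: 0.999
grip_force: 0.1
```

```bash
cat >> h.py <<'E'
def where():
    bot.read_camera('scene');bot.read_camera('top')
    print([(c,np.round(d['centre'],3).tolist(),round(d['conf'],2)) for c in('scene','top') for d in bot.mark_of('log',c)])
    s=bot.state();print(s['time'],np.round(s['ee_pos'],4),np.round(s['ft_force'],1))
E
python3 -c "from h import *;where()"
```

```text
[('scene', [0.504, -0.035, 0.025], 0.96), ('scene', [0.304, -0.155, 0.029], 0.77), ('scene', [0.588, -0.322, 0.028], 0.62), ('scene', [0.387, -0.338, 0.027], 0.61), ('top', [0.388, -0.339, 0.023], 0.94), ('top', [0.586, -0.322, 0.026], 0.71), ('top', [0.504, -0.03, 0.028], 0.68), ('top', [0.311, -0.152, 0.03], 0.66)]
7.55 [ 0.506  -0.0696  0.0186] [-0.5 -0.2 -0.3]
```

Call:
jog_arm(series=[[[0.025,0,0],[0,0,0]],[[0.025,0,0],[0,0,0]],[[0.025,0,0],[0,0,0]],[[0.025,0,0],[0,0,0]],[[0.025,0,0],[0,0,0]],[[0.025,0,0],[0,0,0]],[[0.025,0,0],[0,0,0]],[[0.025,0,0],[0,0,0]],[[0.025,0,0],[0,0,0]],[[0.025,0,0],[0,0,0]]])

```text
time: 8.55
ee_pos: [0.506, -0.0193, 0.0187]
orientation: [0.707, 0.707, 0.0, 0.0]
ft_force: [-1.2, 0.5, 0.5]
gripper_width: 0.996
grip_force: 0.1
```

Call:
jog_arm(series=[[[0.025,0,0],[0,0,0]],[[0.025,0,0],[0,0,0]],[[0.025,0,0],[0,0,0]],[[0.025,0,-0.005],[0,0,0]],[[0.025,0,-0.005],[0,0,0]],[[0.025,0,-0.005],[0,0,0]],[[0.025,0,-0.005],[0,0,0]],[[0.025,0,-0.005],[0,0,0]],[[0.025,0,-0.005],[0,0,0]],[[0.025,0,0],[0,0,0]]])

```text
time: 9.55
ee_pos: [0.506, 0.0307, 0.0248]
orientation: [0.707, 0.707, 0.0, 0.0]
ft_force: [0.7, -4.3, 2.8]
gripper_width: 0.999
grip_force: 2.2
```

```bash
python3 -c "from h import *;where()"
```

```text
[('scene', [0.502, 0.062, 0.036], 0.92), ('scene', [0.386, -0.337, 0.026], 0.74), ('scene', [0.304, -0.155, 0.028], 0.73), ('scene', [0.586, -0.32, 0.024], 0.6), ('top', [0.309, -0.155, 0.028], 0.97), ('top', [0.388, -0.338, 0.023], 0.95), ('top', [0.581, -0.322, 0.026], 0.81)]
9.75 [0.5057 0.0313 0.0245] [-0.  -0.4 -0.8]
```

Call:
jog_arm(series=[[[0.02,0,0],[0,0,0]],[[0.02,0,0],[0,0,0]],[[0.02,0,0],[0,0,0]],[[0.02,0,0],[0,0,0]],[[0.02,0,0],[0,0,0]],[[0.02,0,0],[0,0,0]],[[0.015,0,0],[0,0,0]],[[0.015,0,0],[0,0,0]],[[0.015,0,0],[0,0,0]]])

```text
time: 10.65
ee_pos: [0.5058, 0.0644, 0.0245]
orientation: [0.707, 0.707, 0.0, -0.0]
ft_force: [0.5, -0.5, -0.4]
gripper_width: 1.002
grip_force: 0.0
```

```bash
python3 -c "from h import *;where()"
```

```text
[('scene', [0.306, -0.154, 0.027], 0.64), ('scene', [0.384, -0.339, 0.027], 0.62), ('scene', [0.588, -0.325, 0.022], 0.58), ('top', [0.386, -0.338, 0.019], 0.86), ('top', [0.31, -0.153, 0.03], 0.64), ('top', [0.587, -0.322, 0.025], 0.58)]
10.85 [0.5059 0.0637 0.0246] [0.4 0.5 0.5]
```

```bash
python3 -c "
from h import *
a=bot.read_camera('top')[150:320,150:390];b=bot.read_camera('scene')[130:300,180:420]
cv2.imwrite('pics/e.png',cv2.resize(np.hstack([a,b])[:,:,::-1],(800,283)))"
```

```text
(no output)
```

View pics/e.png

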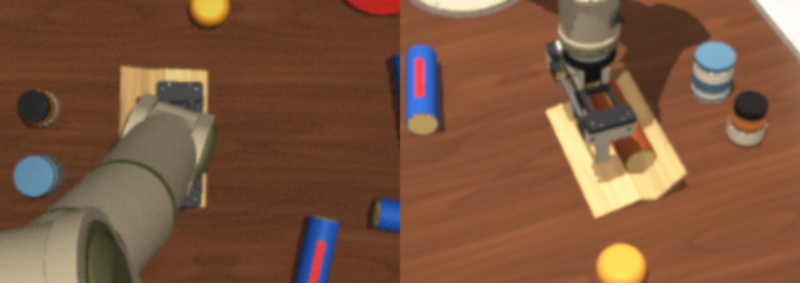

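Call:
jog_arm(series=[[[-0.07,0,0],[0,0,0]],[[-0.08,0,-0.05],[0,0,0]],[[0,0,-0.2],[0,0,0]],[[0,0,-0.2],[0,0,0]],[[0,0.2,-0.1],[0,0,0]],[[0,0.2,0],[0,0,0]],[[0,0.2,0],[0,0,0]],[[0,0.1,0],[0,0,0]],[[0,0,0],[0,0,0]],[[0,0,0],[0,0,0]]], hand=255, squeeze=5)

```text
time: 11.95
ee_pos: [0.6449, 0.0322, 0.1348]
orientation: [0.708, 0.707, -0.001, -0.0]
ft_force: [-0.6, -0.1, -0.0]
gripper_width: 0.191
grip_force: 0.0
```

```bash
python3 -c "
from h import *
where();log(.034)
a=bot.read_camera('top')[150:320,150:390];b=bot.read_camera('scene')[130:300,180:420]
cv2.imwrite('pics/f.png',cv2.resize(np.hstack([a,b])[:,:,::-1],(800,283)))"
```

```text
[('scene', [0.585, -0.322, 0.022], 0.82), ('scene', [0.389, -0.336, 0.027], 0.76), ('scene', [0.305, -0.158, 0.03], 0.72), ('top', [0.313, -0.159, 0.028], 0.85), ('top', [0.584, -0.323, 0.025], 0.72), ('top', [0.453, 0.296, -0.001], 0.63), ('top', [0.387, -0.34, 0.023], 0.58)]
12.15 [0.6448 0.0331 0.1349] [-0.4  0.   0.6]
12.25 [0.6453 0.0333 0.1349] [-0.6  0.6 -0.5] []
```

View pics/f.png

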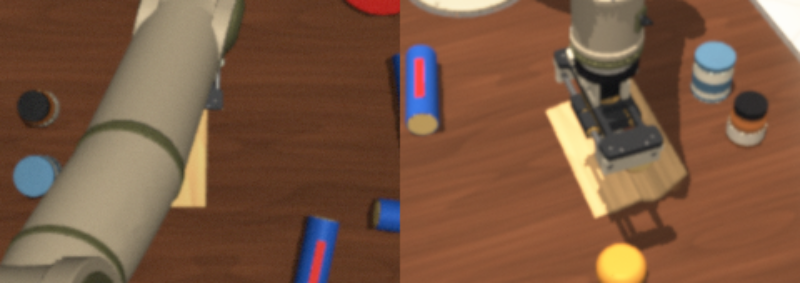

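Call:
jog_arm(series=[[[0.2,-0.04,0],[0,0,0]],[[0.2,-0.03,0],[0,0,0]],[[0.02,0,0],[0,0,0]],[[0,0,0.15],[0,0,0]],[[0,0,0.15],[0,0,0]],[[0,0,0.1],[0,0,0]],[[0,0,0.08],[0,0,0]],[[0,0,0.05],[0,0,0]],[[0,0,0.02],[0,0,0]],[[0,0,0],[0,0,0]]])

```text
time: 13.35
ee_pos: [0.6321, 0.1171, 0.0246]
orientation: [0.707, 0.707, -0.0, 0.0]
ft_force: [-0.2, 0.1, -0.1]
gripper_width: 0.007
grip_force: 0.0
```

```bash
python3 -c "
from h import *
where()
b=bot.read_camera('scene')[130:300,180:420]
cv2.imwrite('pics/g.png',cv2.resize(b[:,:,::-1],(720,510)))"
```

```text
[('scene', [0.384, -0.339, 0.027], 0.93), ('scene', [0.5, 0.116, 0.037], 0.92), ('scene', [0.589, -0.322, 0.025], 0.87), ('scene', [0.306, -0.154, 0.028], 0.57), ('top', [0.506, 0.118, 0.036], 0.94), ('top', [0.585, -0.324, 0.024], 0.86), ('top', [0.388, -0.341, 0.023], 0.85), ('top', [0.311, -0.155, 0.03], 0.72)]
13.55 [0.6325 0.1174 0.0255] [-0.5 -0.1 -0.6]
```

View pics/g.png

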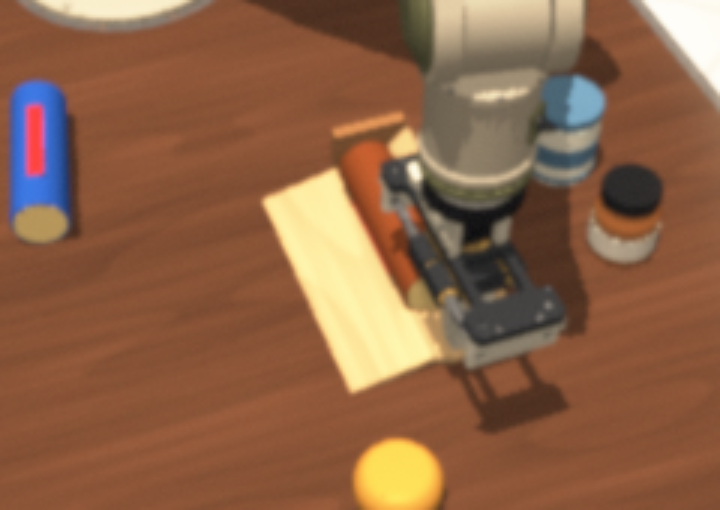

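The log lies in the V at about (0.503, 0.117, 0.036), with a short gap left to the stop. Next I push it endwise.

Call:
jog_arm(series=[[[0,-0.02,0],[0,0,0]],[[0,-0.02,0],[0,0,0]],[[0,-0.02,0],[0,0,0]],[[0,-0.02,0],[0,0,0]],[[0,-0.02,0],[0,0,0]],[[0,-0.015,0],[0,0,0]],[[0,-0.015,0],[0,0,0]],[[0,-0.015,0],[0,0,0]],[[0,-0.015,0],[0,0,0]],[[0,-0.015,0],[0,0,0]]])

```text
time: 14.6
ee_pos: [0.5973, 0.1173, 0.0247]
orientation: [0.707, 0.707, 0.0, 0.0]
ft_force: [1.9, 0.1, -1.8]
gripper_width: 0.007
grip_force: 0.9
```

Call:
jog_arm(series=[[[0,-0.015,0],[0,0,0]],[[0,-0.015,0],[0,0,0]],[[0,-0.01,0],[0,0,0]],[[0,-0.01,0],[0,0,0]]])

```text
time: 15.0
ee_pos: [0.587, 0.1173, 0.0247]
orientation: [0.707, 0.707, 0.0, 0.0]
ft_force: [1.9, 0.5, -1.3]
gripper_width: 0.004
grip_force: 0.9
```

```bash
python3 -c "
from h import *
where()"
```

```text
[('scene', [0.386, -0.34, 0.028], 0.87), ('scene', [0.306, -0.156, 0.03], 0.85), ('scene', [0.491, 0.117, 0.032], 0.76), ('scene', [0.59, -0.32, 0.024], 0.56), ('top', [0.586, -0.322, 0.022], 0.96), ('top', [0.309, -0.155, 0.029], 0.9), ('top', [0.387, -0.338, 0.023], 0.73)]
15.2 [0.5866 0.1173 0.0246] [ 0.   0.2 -0. ]
```

Call:
jog_arm(series=[[[0,-0.005,0],[0,0,0]],[[0,-0.005,0],[0,0,0]],[[0,-0.005,0],[0,0,0]],[[0,-0.005,0],[0,0,0]],[[0,-0.005,0],[0,0,0]]])

```text
time: 15.7
ee_pos: [0.582, 0.1173, 0.0247]
orientation: [0.707, 0.707, 0.0, 0.0]
ft_force: [1.7, -0.1, -0.2]
gripper_width: 0.009
grip_force: 1.0
```

Call:
jog_arm(series=[[[0,-0.005,0],[0,0,0]],[[0,-0.005,0],[0,0,0]]])

```text
time: 15.9
ee_pos: [0.5799, 0.1173, 0.0246]
orientation: [0.707, 0.707, 0.0, 0.0]
ft_force: [2.3, 0.5, -0.1]
gripper_width: 0.001
grip_force: 1.0
```

Call:
jog_arm(series=[[[0,-0.005,0],[0,0,0]],[[0,-0.005,0],[0,0,0]]])

```text
time: 16.1
ee_pos: [0.5794, 0.1173, 0.0249]
orientation: [0.707, 0.707, 0.001, 0.001]
ft_force: [7.6, -0.5, -1.8]
gripper_width: 0.005
grip_force: 3.6
```

The force jumped to 7.6 N as the tool stalled, so the log is against the stop. I back off now.

Call:
jog_arm(series=[[[0,0.01,0],[0,0,0]],[[0,0.04,0],[0,0,0]],[[0,0.15,0],[0,0,0]],[[0,0.05,-0.15],[0,0,0]],[[0,0,-0.2],[0,0,0]],[[0,0,-0.2],[0,0,0]],[[-0.15,0.1,-0.15],[0,0,0]],[[-0.2,0,0],[0,0,0]],[[-0.2,0,0],[0,0,0]],[[-0.2,0,0],[0,0,0]]])

```text
time: 17.1
ee_pos: [0.6476, -0.0339, 0.1649]
orientation: [0.707, 0.707, -0.0, -0.0]
ft_force: [-0.1, -0.1, -0.1]
gripper_width: 0.008
grip_force: 0.0
```

Call:
jog_arm(series=[[[-0.2,0,0],[0,0,0]],[[-0.2,0,0],[0,0,0]],[[-0.2,0,0],[0,0,0]],[[0,0,0],[0,0,0]],[[0,0,0],[0,0,0]],[[0,0,0],[0,0,0]]])

```text
time: 17.7
ee_pos: [0.6479, -0.1512, 0.1643]
orientation: [0.707, 0.708, 0.0, -0.001]
ft_force: [-0.2, 0.1, 0.2]
gripper_width: 0.004
grip_force: 0.0
```

```bash
python3 -c "
from h import *
where();i=log(.034)
print([bot.mark_of(t,'top')[:1] for t in ('mustard','tin','baby')])
a=i[170:300,170:330];b=bot.read_camera('scene')[150:280,240:400]
cv2.imwrite('pics/i.png',cv2.resize(np.hstack([a,b])[:,:,::-1],(800,325),interpolation=2))"
```

```text
[('scene', [0.485, 0.117, 0.035], 0.72), ('scene', [0.479, 0.123, 0.034], 0.67), ('scene', [0.386, -0.337, 0.027], 0.64), ('scene', [0.305, -0.157, 0.03], 0.55), ('top', [0.313, -0.153, 0.03], 0.94), ('top', [0.389, -0.339, 0.023], 0.89), ('top', [0.484, 0.118, 0.038], 0.69), ('top', [0.584, -0.319, 0.026], 0.68), ('top', [0.52, 0.096, 0.013], 0.4)]
17.9 [ 0.6481 -0.1511  0.1645] [ 0.5  0.  -0.1]
18.0 [ 0.6481 -0.1517  0.1646] [-0.2 -0.2  0.1] [(0.75, ((482.840087890625, 114.3650894165039), (56.94087600708008, 164.86395263671875), 89.51692199707031))]
[[{'centre': [0.5661, 0.3002, -0.0031], 'conf': 0.66}], [{'centre': [0.4514, 0.298, -0.0012], 'conf': 0.8}], [{'centre': [0.4813, 0.1151, 0.0359], 'conf': 0.75}]]
```

View pics/i.png

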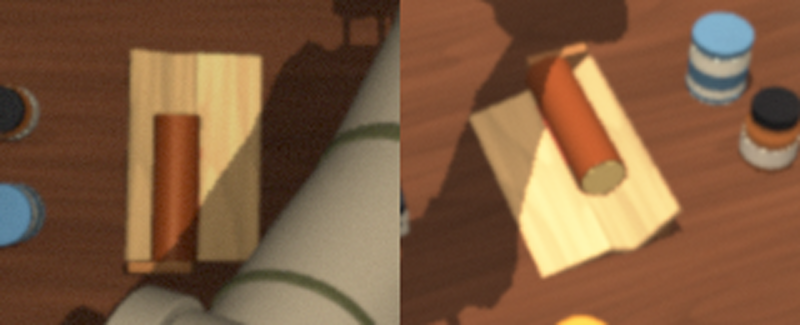

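The log lies in the V with its near end against the stop. The jar, tin and small cheese have not moved.

```bash
python3 -c "
from plant import bot
print(bot.sign_off())"
```

```text
the job is handed in; nothing more can be done
None
```

I rolled the brown log up the ramp into the V and pushed it endwise until its end met the stop; it lies still and untouched, the jar, tin and small waxed cheese were left where they stood, and I handed the job in at about 18 s.

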